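Seat a shaft collar on the set-screw flat of a grinder drive

TASK

First fold the grinder drive's hinged cover back by a right angle by its bar, so that its hood stands upright clear of the shaft, and leave it there. Next grip the shaft and turn it until the flat on its side faces squarely out over the trough between the two ribs on the housing; then take the collar that has the set-screw (not the plain ring), lower it level onto the shaft with its screw towards the flat until its top face is flush with the shaft's end, and finish while still holding it there in the fingers: do not let go. Leave everything else on the table where it is.

Things in the scene. Friction and masses are not known exactly. Their poses are not given: they have to be found in the camera images.
- housing: grinder drive unit, fixed: aluminium case 104 x 100 mm, top 60 mm above the table, black motor behind (+x). Origin: on the table under the shaft axis; z up; -x is its front, roughly towards the robot. At the front of its top two ribs, 7 mm high, 17 mm apart, x -28 to -50 mm, form a trough pointing from the shaft along -x. A boss 44 mm across rises 8 mm above the case round the shaft
- shaft: upright steel shaft, 24 mm thick, turning about its axis with light drag (0.06 N m), staying where left. Origin on the axis at the boss's top, 68 mm above the table. Its upper 45 mm have one flat, on its own -x side. With the flat to the trough its axes are parallel to the housing's. Starts 45 to 180 degrees off, either way; can always be turned the shorter way
- shaft_end (a point): middle of the shaft's upper end face, 135 mm above the table (67 mm above the boss), edge bevelled 2 mm; axes turn with the shaft, z up
- shaft_flat (a point): point on the flat's middle line, 7 mm from the axis, 15 mm below the shaft's end. It is 19 mm from the flat across to the round side against 24 mm elsewhere: fingers closed squarely on the flat stand 5 mm closer, and a grip within about 20 degrees of square pulls the shaft square
- cover (a joint): angle of the grey L-shaped sheet cover: back plate 85 mm high, 90 wide, 45 mm behind the shaft, and a hood 87 mm long from its top forward over the shaft. 0 = shut, hood level 151 mm above the table; grows as it swings up and back; pi/2 = hood upright behind, back plate level. Stiff hinge (0.3 N m, 2 to 3 N at the bar), stays where left; starts 0 to 0.25, limit 2.2
- cover_hinge (a point): middle of the hinge line, 45 mm behind the shaft's axis (housing +x), 64 mm above the table; the line runs along the housing's y
- cover_bar (a point): middle of the cover's black round pull bar, 10 mm thick, along the housing's y, 64 mm free between its two arms, 36 mm gap between bar and hood edge. Shut, it lies 127 mm in front of and 85 mm above the hinge line. Can be pinched from above with one finger in the gap; it turns in the fingers as the cover is carried round
- collar: steel collar lying flat: ring 48 mm outside, 28 mm bore, 20 mm tall, about 160 g, with one dark set-screw on its own -x side, its tip inside the bore 9.5 mm from the axis, so it goes on only with the screw towards the flat (axes then parallel to the shaft's). Grip it across its y, beside the screw. Origin: centre of its underside. It and the plain ring may swap places
- collar_top (a point): centre of the collar's top face, 20 mm above its origin
- collar_screw (a point): outer end of the set-screw (9 mm thick head), 33.5 mm from the collar's axis along its -x, 10 mm above its underside
- spacer: the decoy: a plain steel ring of the collar's diameter and height (48 mm outside, 28 mm bore, 20 mm tall) but without any screw; lies flat among the task's things, to be left alone. Origin: centre of its underside
- screwdriver: screwdriver lying on the table beyond the rings, on the right, about 170 mm long, 25 mm thick; bystander
- wrench: open-ended wrench lying on the table, about 160 mm long; bystander
- portafilter: coffee portafilter, a steel basket 68 mm across and 30 mm tall with a dark wooden handle to 160 mm from its middle; origin under the middle of the basket; bystander
- jug: steel milk mug, 76 mm across, 90 mm tall, with a handle; bystander
- pulley: small aluminium flanged pulley lying flat, 52 mm across, 24 mm tall; bystander
- bottle: small white bottle, 52 mm across, 140 mm tall; bystander
Things that resemble listed ones, but are neither listed nor needed, are in the scene too. Leave any orange, red or yellow look-alike of the collar alone.

How it is judged:
By the outcome, as a careful person would: the job done as asked, in the order asked, and still so for the second after the job is handed in, while the arm keeps its last pose, push and grip.
It also fails if it takes over 72 s, if anything falls off the work surface, if the arm or the gripper's body presses on something with over 40 N, if the wrist force passes 120 N, or if a joint passes its speed limit or range.

ROBOT

A 6-joint arm with a two-finger parallel gripper is mounted at the origin on the work surface. World frame = base frame: x ahead of the robot, y to its left, z up, the work surface at z = 0. Lengths are in m, angles in rad, forces in N, time in s.
With the tool pointing down it reaches from about 0.3 to 0.875 m from the base axis. Payload 4.2 kg.
Tool frame: the origin (TCP) lies midway between the tips of the shut fingers; the grasp point (between the pads) lies 19 mm behind it (robot.tcp_to_grasp is the distance from the TCP to the grasp point, in m); z points along the fingers, x is the direction in which the jaws open and shut, and the axes are right-handed (so a half turn about z gives the same grasp; the last joint's range is limited). The gripper opens to 85 mm and grips with 20 to 120 N. Pads are 22 mm wide; open, the fingers measure 114 mm over their backs; the gripper's body (76 mm by 85 mm) begins 54 mm behind the grasp point. The pads swing forward as they close: fully open they stand 13 mm farther back than shut.
Start: joints at [1.263, 0.32, 1.565, -0, 1.257, -0.02], TCP at [0.163, 0.551, 0.231] pointing down, gripper open.
Joint ranges: [-3.11, 3.11], [-0.84, 2.01], [0.21, 2.61], [-1.34, 4.49], [0.05, 2.63], [-2.56, 2.56]. Speed limits (rad/s): [2.57, 2.57, 3.14, 3.14, 3.14, 3.14].

INTERFACE

Orientations are given as a unit quaternion [w, x, y, z].
In Python, from cell import monitor, get_image, finish_job, search_frame, cut_out, place_of, robot gives the robot as it stands.
- The arm moves only by the tool play_rows, never from a script. Its argument "series" is a list of rows, each a list of 5 numbers: the shift along the world's x, y, z in cm, then the turn about the world's z in rad, then the gripper command: -1 is shut, 1 is fully open, values between are in proportion. In form: [[tx, ty, tz, twist, gripper], ...]. A call has 1 to 12 rows; each row is the pose to reach, as a shift and turn from the pose commanded when the call began; what a row does not reach only later rows make up. A row lasts 1/8 s, in which the tool goes at most 62.5 mm and 10.7 degrees, less where a joint would pass 70% of its speed; a pose out of reach is approached as far as the arm can. A call with a gripper value outside its range is refused whole. The fingers move at their own pace and stop on an object; "newtons" is the grip in N (left out, the last holds). Time passes only in rows, so rows that repeat a pose let the fingers close. It gives the time, the measured TCP pose, the force and the opening at its end, in the units of the state.
- monitor.get_state(): the state, without advancing time (a new reading comes with each control period).
- get_image(name): name is "scene" or "top"; returns a dict with "pixels" (420x560x3 uint8, blue, green, red), "z_map" (420x560 float32, m along the optical axis (not along the pixel's ray), 0 where there is no reading), "fx", "fy", "cx", "cy" (pixels), "extrinsics" (4x4, takes a point from camera to world coordinates). Camera axes: x right, y up, looking along -z (the intrinsics and any distortion apply to the point x, -y, -z); pixel columns grow to the right and rows downward; lengths in m; the calibration is good to about 2 mm. A picture is of the moment at which its call begins.
- finish_job(): hands the job in, once; it reports no verdict.
Trained networks look in a picture, given as the dict that the camera call returned (one of the last four; its "shot" number tells which), for a name from the list of things; names that differ only in an ending like _2 or _b are one class to them, and where a whole thing is asked for, a point or a joint stands for the part that bears it (a point fixed in the world has none). Each returns a list of dicts, best first, with "confidence" (0 to 1); they miss things now and then, are a little off and sometimes report something else, mostly with a low value. They report only what shows in the picture. A call takes as long as a camera call. They do not tell look-alikes from the thing itself.
- search_frame(picture, name): "pixel" ([column, row] in pixels, amid what is visible of it).
- cut_out(picture, name): "pixels" (420x560 bool, what is visible of it) and "pixel" ([column, row] in pixels, amid what is visible of it).
- place_of(picture, name): "pixel" ([column, row] in pixels: a listed point, or the origin of a listed thing).
The state is a dict: "t": time; "qpos": joint angles; "joint_vel": joint speeds; "effort": joint torques, N m; "ee_pos": TCP position; "orientation": TCP orientation; "wrist_force": force on the tool from outside, world axes, zero at the start; "wrist_torque": the same for the moment, N m; "gripper_width": finger opening in m.
Only numpy, scipy, OpenCV 4.12 (cv2) and the standard library are available. Lean on these libraries where they do the work, as an engineer would, in place of code of your own. Each camera call takes 0.05 s, during which the arm holds its last target. There are 200 camera calls.

## Working session

There is one attempt and no reset: what is moved stays moved. The work goes in short steps, Python scripts to look and compute and a tool call to move; the robot and the scene stay as the last step left them, time stands still between calls to the robot, and variables do not carry over. Pictures are saved under pics/ and viewed, about 8 in all and at most 12, crops included, and the job is handed in when it is done.

Besides the shell and the picture viewer there is one more tool, called after "Request:" in YAML: its name, and indented under it one key for each argument. play_rows: Moves the arm, as the interface text tells. Its arguments: {"type":"object","properties":{"series":{"type":"array","items":{"type":"array","items":{"type":"number"}}},"newtons":{"type":"number"}},"required":["series"]}

```bash
mkdir -p pics; cat > h.py <<'E'
import numpy as np, cv2
from cell import monitor, get_image, finish_job, search_frame, cut_out, place_of, robot
def ray(p,px):
    E=np.array(p["extrinsics"]); d=np.array([(px[0]-p["cx"])/p["fx"],-(px[1]-p["cy"])/p["fy"],-1.])
    return E[:3,3],E[:3,:3]@d
def at_z(p,px,z):
    o,d=ray(p,px); return o+d*(z-o[2])/d[2]
def at_depth(p,px):
    o,d=ray(p,px); c,r=int(round(px[0])),int(round(px[1]))
    return o+d*p["z_map"][r,c]
def cloud(p):
    r,c=np.mgrid[0:420,0:560]; E=np.array(p["extrinsics"])
    d=np.stack([(c-p["cx"])/p["fx"],-(r-p["cy"])/p["fy"],-np.ones(c.shape)],-1)
    return E[:3,3]+(d@E[:3,:3].T)*p["z_map"][...,None]
E
python3 - <<'E'
from h import *
print([a for a in dir(robot) if a[0]!='_'], monitor.get_state())
for n in("scene","top"):
    p=get_image(n); cv2.imwrite(f"pics/{n}0.png",p["pixels"])
    print(n,p["fx"],p["cx"],np.round(p["extrinsics"],3).tolist(),[k for k in p])
    for k in("housing","shaft","shaft_end","shaft_flat","cover_hinge","cover_bar","collar","collar_top","collar_screw","spacer"):
        for q in place_of(p,k)[:3]:
            print(k,np.round(q["pixel"],1),round(q["confidence"],2),np.round(at_depth(p,q["pixel"]),3))
E
```

```text
['IKError', 'tcp_to_grasp'] {'t': 0.0, 'qpos': array([ 1.26300872e+00,  3.20258788e-01,  1.56572252e+00, -3.06895990e-05,
        1.25742033e+00, -2.00169217e-02]), 'joint_vel': array([ 0.00087969,  0.00067011,  0.00066132, -0.00041294,  0.00094078,
        0.00106085]), 'effort': array([ 4.34069216e-05, -4.15526354e+01, -2.34158760e+01,  5.06346726e-05,
        8.25346971e-03,  2.33625684e-06]), 'ee_pos': array([0.16305718, 0.5508654 , 0.23048441]), 'orientation': array([ 5.38507159e-04,  8.01188226e-01,  5.98411738e-01, -7.26863357e-04]), 'wrist_force': array([-1.04270187,  0.63088873,  0.15973419]), 'wrist_torque': array([ 0.00924283, -0.02390106,  0.05567442]), 'gripper_width': 0.08495860165509524}
scene 420.8849885032004 282.24360182945685 [[0.374, -0.632, 0.679, 1.203], [0.927, 0.263, -0.265, -0.281], [-0.011, 0.729, 0.684, 0.76], [0.0, 0.0, 0.0, 1.0]] ['pixels', 'z_map', 'fx', 'fy', 'cx', 'cy', 'extrinsics', 'shot']
housing [325.8 225.1] 0.75 [0.601 0.062 0.062]
shaft_end [454.2 232.3] 0.23 [0.714 0.346 0.033]
cover_hinge [325.5 219.8] 0.67 [0.598 0.062 0.076]
cover_hinge [248
[... 792 characters left out ...]
[0.0, 0.0, 0.0, 1.0]] ['pixels', 'z_map', 'fx', 'fy', 'cx', 'cy', 'extrinsics', 'shot']
housing [238.3 218.7] 0.93 [0.54  0.069 0.16 ]
cover_bar [221.  242.8] 0.72 [0.488 0.102 0.174]
collar [323.9 239. ] 0.81 [ 0.502 -0.134 -0.003]
collar [365.8 252.9] 0.71 [ 0.469 -0.238 -0.002]
collar [383.2 292.1] 0.66 [ 0.373 -0.281 -0.001]
collar_top [385.4 295.9] 0.67 [ 0.364 -0.286 -0.002]
collar_top [362.9 251.3] 0.62 [ 0.473 -0.232 -0.005]
collar_top [325.5 239.7] 0.58 [ 0.5   -0.137 -0.001]
collar_screw [327.6 263.2] 0.81 [ 0.443 -0.141  0.012]
collar_screw [392.3 300.3] 0.78 [ 0.355 -0.299  0.015]
collar_screw [364.7 266.1] 0.67 [ 0.436 -0.235 -0.   ]
spacer [157.9 287.8] 0.59 [0.38  0.268 0.023]
```

View pics/scene0.png

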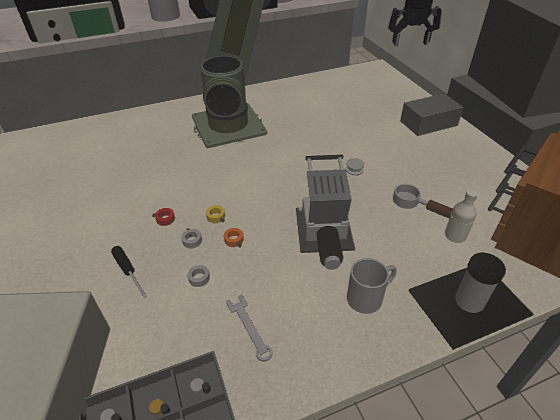

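View pics/top0.png

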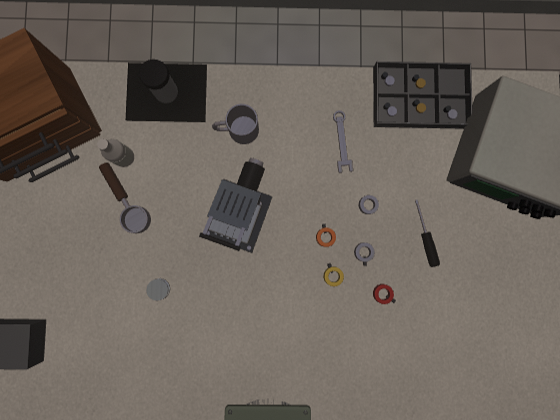

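Two views: the cover with bar is at about (220,245) in top, motor at (255,170). The candidates are a grey ring with screw (365,252), a plain grey ring (369,204), and orange (326,237), yellow (334,276) and red (384,294) look-alikes. I choose the grey ring with the screw and check it in a crop.

```bash
cat > m1.py <<'E'
from h import *
from scipy.optimize import least_squares
p=get_image("top"); W=cloud(p)
a=cv2.resize(p["pixels"][185:275,300:400],None,fx=4,fy=4,interpolation=cv2.INTER_CUBIC)
b=cv2.resize(p["pixels"][150:260,190:290],None,fx=4,fy=4,interpolation=cv2.INTER_CUBIC)
H=max(a.shape[0],b.shape[0]); pad=lambda i:cv2.copyMakeBorder(i,0,H-i.shape[0],0,0,cv2.BORDER_CONSTANT)
cv2.imwrite("pics/crop1.png",np.hstack([pad(a),pad(b)]))
R=W[150:265,190:290].reshape(-1,3)
for lo,hi in((.05,.065),(.14,.20)):
    Q=R[(R[:,2]>lo)&(R[:,2]<hi)]
    rect=cv2.minAreaRect((Q[:,:2]*1000).astype(np.float32)); print(lo,len(Q),rect,Q[:,2].min(),Q[:,2].max())
Q=R[(R[:,2]>.14)&(R[:,2]<.22)]
n=np.linalg.lstsq(np.c_[Q[:,:2],np.ones(len(Q))],Q[:,2],rcond=None)[0]; print("hood plane",n)
# rings: circles in cloud with z .012-.03
R=W[185:310,300:400].reshape(-1,3)
m=(R[:,2]>.012)&(R[:,2]<.03)
for nm,c in(("collar",(.469,-.235)),("spacer",(.59,-.25))):
    Q=R[m&(np.hypot(R[:,0]-c[0],R[:,1]-c[1])<.05)]
    print(nm,len(Q),Q.mean(0), np.percentile(Q,[2,98],axis=0))
for k in("collar","collar_top","collar_screw"):
    for q in place_of(p,k)[:6]: print(k,np.round(q["pixel"],1),round(q["confidence"],2),np.round(at_z(p,q["pixel"],{"collar":0,"collar_top":.02,"collar_screw":.01}[k]),3))
s=get_image("scene"); W=cloud(s).reshape(-1,3)
Q=W[(abs(W[:,0]-.53)<.12)&(abs(W[:,1]-.08)<.12)&(W[:,2]>.14)]
n=np.linalg.lstsq(np.c_[Q[:,:2],np.ones(len(Q))],Q[:,2],rcond=None)[0]; print("scene hood",len(Q),n,np.percentile(Q,[1,99],axis=0))
E
python3 m1.py
```

```text
0.05 1010 ((596.6780395507812, 68.98580932617188), (97.63276672363281, 201.9107666015625), 70.85405731201172) 0.050042619470235916 0.06494214629965445
0.14 2043 ((550.1578979492188, 86.2429428100586), (90.1502456665039, 131.9905242919922), 71.06852722167969) 0.14544712220224854 0.17856896526069332
hood plane [-0.18075358  0.06256897  0.25471011]
collar 218 [ 0.47142101 -0.23051424  0.01812797] [[ 0.4451837  -0.25305463  0.01287843]
 [ 0.49492803 -0.20856923  0.02264337]]
spacer 199 [ 0.59013082 -0.24155531  0.01849074] [[ 0.56756424 -0.26327821  0.01409467]
 [ 0.61178441 -0.21987919  0.02258032]]
collar [330.7 277.6] 0.79 [ 0.407 -0.15   0.   ]
collar [380.2 294.8] 0.68 [ 0.366 -0.273  0.   ]
collar [364.1 251.5] 0.66 [ 0.472 -0.234  0.   ]
collar [326.2 239.6] 0.46 [ 0.501 -0.139  0.   ]
collar_top [362.  251.1] 0.69 [ 0.473 -0.224  0.02 ]
collar_top [335.4 277.2] 0.67 [ 0.41  -0.159  0.02 ]
collar_top [328.2 238.2] 0.64 [ 0.504 -0.141  0.02 ]
collar_top [384.4 297.1] 0.51 [ 0.363 -0.278  0.02 ]
collar_screw [390.6 301.9] 0.78 [ 0.351 -0.296  0.01 ]
collar_screw [364.3 266.4] 0.74 [ 0.436 -0.232  0.01 ]
collar_screw [326.5 263.1] 0.62 [ 0.443 -0.138  0.01 ]
collar_screw [323.4 223.8] 0.58 [ 0.539 -0.13   0.01 ]
scene hood 1580 [-0.18877728  0.06699255  0.26031446] [[0.48439148 0.02537423 0.14184622]
 [0.62306971 0.13592074 0.17634831]]
```

View pics/crop1.png

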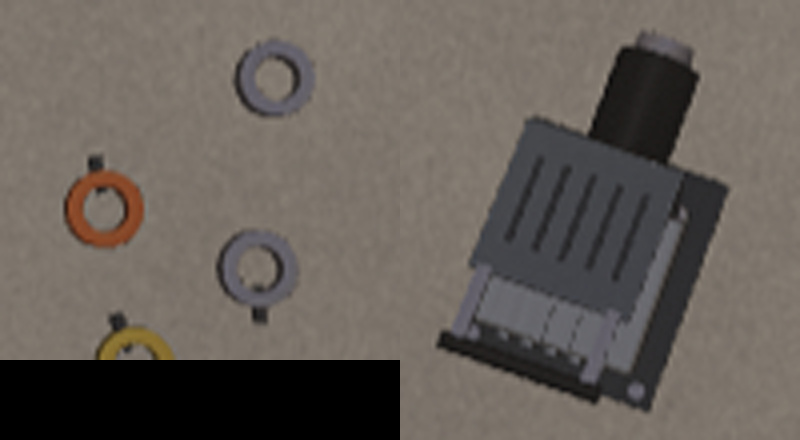

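The crop shows the collar at crop (257,270), which is top (364,252): grey, screw pointing down-image (-x). The plain ring is at (369,204). Hood geometry: yaw about -0.33, cover about 0.19, bar near (0.492, 0.106, 0.172), shaft near (0.552, 0.086).

Request:
play_rows:
  series:
    - [33, -44.5, 3, -1.615, -0.15]
    - [33, -44.5, 3, -1.615, -0.15]
    - [33, -44.5, 3, -1.615, -0.15]
    - [33, -44.5, 3, -1.615, -0.15]
    - [33, -44.5, 3, -1.615, -0.15]
    - [33, -44.5, 3, -1.615, -0.15]
    - [33, -44.5, 3, -1.615, -0.15]
    - [33, -44.5, 3, -1.615, -0.15]
    - [33, -44.5, 3, -1.615, -0.15]
    - [33, -44.5, 3, -1.615, -0.15]
    - [33, -44.5, 3, -1.615, -0.15]
  newtons: 30

```text
t: 2.72
ee_pos: [0.4928, 0.1065, 0.2611]
orientation: [-0.0, 0.986, -0.165, -0.0]
wrist_force: [0.4, 0.5, -0.0]
gripper_width: 0.0364
```

Request:
play_rows:
  series:
    - [0, 0, -5, 0, -0.15]
    - [0, 0, -8, 0, -0.15]
    - [0, 0, -10.6, 0, -0.15]
    - [0, 0, -10.6, 0, -0.15]
    - [0, 0, -10.6, 0, -1]
    - [0, 0, -10.6, 0, -1]
    - [0, 0, -10.6, 0, -1]
    - [0, 0, -10.6, 0, -1]
  newtons: 40

```text
t: 3.72
ee_pos: [0.4927, 0.1075, 0.1568]
orientation: [-0.001, 0.986, -0.165, -0.0]
wrist_force: [-4.8, 3.7, 4.7]
gripper_width: 0.0085
```

Request:
play_rows:
  series:
    - [0.7, -0.25, 0.75, 0, -1]
    - [1.5, -0.52, 1.4, 0, -1]
    - [2.3, -0.8, 2.0, 0, -1]
    - [3.15, -1.08, 2.55, 0, -1]
    - [4.0, -1.4, 3.0, 0, -1]
    - [4.95, -1.7, 3.45, 0, -1]
    - [5.9, -2.05, 3.8, 0, -1]
    - [6.85, -2.35, 4.05, 0, -1]
    - [8.8, -3.05, 4.4, 0, -1]

```text
t: 4.85
ee_pos: [0.5807, 0.0772, 0.2012]
orientation: [-0.001, 0.986, -0.165, -0.0]
wrist_force: [-1.4, 4.8, 0.2]
gripper_width: 0.0085
```

Request:
play_rows:
  series:
    - [1.0, -0.34, 0.06, 0, -1]
    - [2.0, -0.68, 0.06, 0, -1]
    - [3.0, -1.02, -0.03, 0, -1]
    - [3.95, -1.36, -0.17, 0, -1]
    - [4.9, -1.7, -0.4, 0, -1]
    - [5.9, -2.03, -0.68, 0, -1]
    - [6.8, -2.35, -1.05, 0, -1]
    - [7.75, -2.66, -1.47, 0, -1]
    - [8.6, -2.96, -1.98, 0, -1]
    - [9.45, -3.25, -2.5, 0, -1]
    - [9.45, -3.25, -2.5, 0, -1]

```text
t: 6.22
ee_pos: [0.677, 0.0439, 0.1731]
orientation: [-0.001, 0.986, -0.165, 0.0]
wrist_force: [2.6, 4.9, -0.3]
gripper_width: 0.0082
```

```bash
cat > m2.py <<'E'
from h import *
st=monitor.get_state(); print(st["t"],st["ee_pos"],st["wrist_force"],st["gripper_width"])
for n in("top","scene"):
    p=get_image(n); 
    for k in("shaft_end","shaft_flat","cover_bar","cover_hinge","collar_top","collar_screw"):
        for q in place_of(p,k)[:2]: print(n,k,np.round(q["pixel"],1),round(q["confidence"],2),np.round(at_z(p,q["pixel"],{"shaft_end":.135,"shaft_flat":.12,"cover_bar":.191,"cover_hinge":.064,"collar_top":.02,"collar_screw":.01}[k]),4))
    W=cloud(p); m=(abs(W[...,2]-.135)<.008)&(np.hypot(W[...,0]-.552,W[...,1]-.086)<.03); Q=W[m]
    print("end cloud",len(Q),Q.mean(0) if len(Q) else "")
    r=at_z  
    if n=="top": c=p["pixels"][150:275,180:290]
    else: c=p["pixels"][110:250,280:390]
    cv2.imwrite(f"pics/{n}2.png",cv2.resize(c,None,fx=4,fy=4,interpolation=cv2.INTER_CUBIC))
a,b=[cv2.imread(f"pics/{n}2.png") for n in("top","scene")]
H=max(a.shape[0],b.shape[0]); pad=lambda i:cv2.copyMakeBorder(i,0,H-i.shape[0],0,0,cv2.BORDER_CONSTANT)
o=np.hstack([pad(a),pad(b)]); cv2.imwrite("pics/c2.png",cv2.resize(o,(800,int(o.shape[0]*800/o.shape[1]))))
E
python3 m2.py
```

```text
6.225 [0.67700709 0.04390827 0.17312433] [ 2.63176512  4.93439721 -0.28509748] 0.008200969991669355
top shaft_flat [362.6 251.5] 0.65 [ 0.4737 -0.2036  0.12  ]
top shaft_flat [124.4 161.5] 0.28 [0.6661 0.3274 0.12  ]
top cover_bar [249.5 154.3] 0.56 [0.6716 0.0459 0.191 ]
top cover_hinge [126.5 158.8] 0.3 [0.6836 0.3427 0.064 ]
top collar_top [386.7 293.6] 0.81 [ 0.3716 -0.2838  0.02  ]
top collar_top [337.2 275.5] 0.63 [ 0.4137 -0.1633  0.02  ]
top collar_screw [394.5 304.9] 0.74 [ 0.3435 -0.3054  0.01  ]
top collar_screw [322. 225.] 0.6 [ 0.5364 -0.127   0.01  ]
end cloud 0 
scene shaft_end [326.  183.8] 0.59 [0.5441 0.0862 0.135 ]
scene shaft_end [189.6 234.1] 0.19 [ 0.5807 -0.2419  0.135 ]
scene shaft_flat [326.7 192.9] 0.71 [0.5584 0.082  0.12  ]
scene cover_bar [336.3 204.7] 0.83 [0.6693 0.0435 0.191 ]
scene cover_bar [404.7 200.2] 0.45 [0.7102 0.1762 0.191 ]
scene cover_hinge [328.6 221.6] 0.65 [0.5953 0.0725 0.064 ]
scene collar_top [191.2 237. ] 0.83 [ 0.4772 -0.2333  0.02  ]
scene collar_top [162.4 214. ] 0.82 [ 0.3701 -0.2831  0.02  ]
scene collar_screw [152.  215.4] 0.82 [ 0.3538 -0.3089  0.01  ]
scene collar_screw [225.3 221.4] 0.82 [ 0.4474 -0.1406  0.01  ]
end cloud 69 [0.55641954 0.08233706 0.13391421]
```

View pics/c2.png

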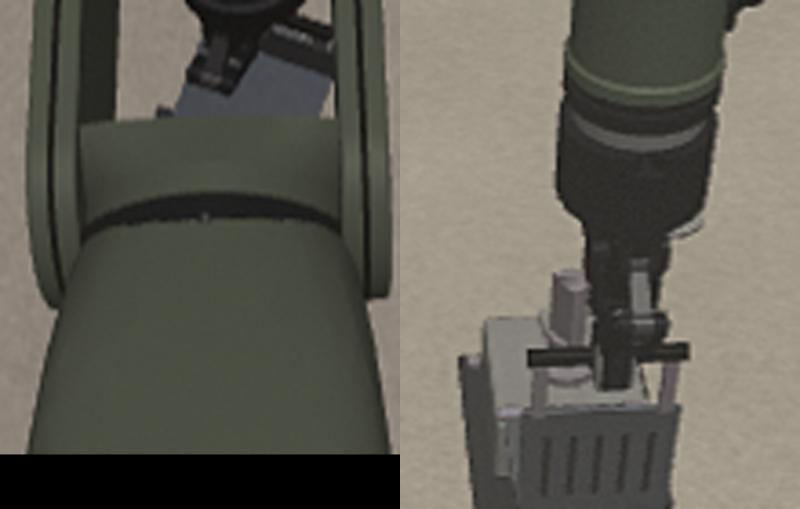

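The cover is carried to about upright, with the bar in the fingers. Release, lift, and clear the view.

Request:
play_rows:
  series:
    - [0, 0, 0, 0, -0.15]
    - [0, 0, 0, 0, -0.15]
    - [0, 0, 0, 0, -0.15]
    - [0, 0, 5, 0, -0.15]
    - [0, 0, 10, 0, -0.15]
    - [-6, -6, 11, 0, -0.15]
    - [-12, -12, 11, 0, 0]
    - [-18, -18, 11, 0, 0]
    - [-20, -24, 11, 0, 0]
    - [-20, -28, 11, 0, 0]
    - [-20, -28, 11, 0, 0]

```text
t: 8.3
ee_pos: [0.4741, -0.2391, 0.2848]
orientation: [0.001, 0.986, -0.166, 0.0]
wrist_force: [0.7, -0.3, 0.2]
gripper_width: 0.0426
```

```bash
cat >> m2.py <<'E'
    
p=get_image("scene"); W=cloud(p); yaw=-.332; xh=np.array([np.cos(yaw),np.sin(yaw)]); 
hx=(W[...,:2]-[.5946,.0709])@xh; hy=(W[...,:2]-[.5946,.0709])@[ -xh[1],xh[0]]
m=(abs(hy)<.04)&(W[...,2]>.08)&(W[...,2]<.145)&(hx>.05)&(hx<.13)
f=np.polyfit(W[...,2][m],hx[m],1); print("hood n",m.sum(),"lean back rad",np.arctan(f[0]),"hx at .1",np.polyval(f,.1))
E
python3 m2.py
```

```text
8.3 [ 0.4741196  -0.23910432  0.28478157] [ 0.69263222 -0.32346634  0.24743866] 0.04260654368776106
top shaft_end [228.4 212.1] 0.7 [0.5554 0.0924 0.135 ]
top shaft_flat [236.7 214.6] 0.5 [0.5513 0.0755 0.12  ]
top cover_bar [251.4 153.9] 0.61 [0.6725 0.042  0.191 ]
top cover_bar [366.1 252.2] 0.18 [ 0.4732 -0.1952  0.191 ]
top cover_hinge [241.5 198.4] 0.61 [0.5937 0.0696 0.064 ]
top cover_hinge [243.3 133.4] 0.36 [0.7497 0.0686 0.064 ]
top collar_top [385.5 292.9] 0.83 [ 0.3733 -0.2809  0.02  ]
top collar_top [365.2 250. ] 0.62 [ 0.4762 -0.2319  0.02  ]
top collar_screw [366.9 265.3] 0.72 [ 0.4387 -0.2382  0.01  ]
top collar_screw [331.9 261.5] 0.71 [ 0.4469 -0.1518  0.01  ]
end cloud 81 [0.55331339 0.08612059 0.13391152]
scene shaft_end [364.2 294.3] 0.74 [0.8455 0.0129 0.135 ]
scene shaft_end [326.8 185.7] 0.7 [0.5509 0.0849 0.135 ]
scene shaft_flat [334.2 206.1] 0.57 [0.6051 0.0775 0.12  ]
scene shaft_flat [326.4 192.1] 0.48 [0.5556 0.0826 0.12  ]
scene cover_bar [333.9 208.8] 0.89 [0.6781 0.0336 0.191 ]
scene cover_hinge [328.3 221. ] 0.74 [0.5932 0.0727 0.064 ]
scene collar_top [323.9 224.4] 0.71 [0.5612 0.0797 0.02  ]
scene collar_top [217.3 207.9] 0.64 [ 0.402  -0.1476  0.02  ]
scene collar_screw [190.  229.4] 0.6 [ 0.4408 -0.2296  0.01  ]
scene collar_screw [238.5 243.5] 0.59 [ 0.5319 -0.1325  0.01  ]
end cloud 71 [0.55622811 0.08237825 0.13385752]
hood n 784 lean back rad -0.0019406252706693598 hx at .1 0.08946245549439653
```

View pics/c2.png

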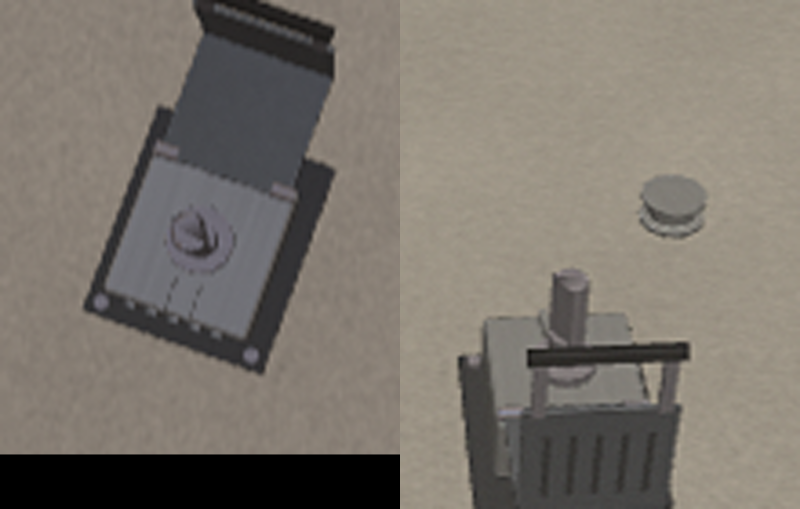

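Cover upright (lean −0.002 rad). Now a closer look at the shaft end for the flat.

```bash
python3 - <<'E'
from h import *
p=get_image("top"); s=get_image("scene")
z=lambda i,c,r,h:cv2.resize(cv2.convertScaleAbs(i[r-h:r+h,c-h:c+h],alpha=1.4),(390,390),interpolation=cv2.INTER_LANCZOS4)
cv2.imwrite("pics/shaft.png",np.hstack([z(p["pixels"],233,214,18),z(s["pixels"],327,195,20)]))
for q,n in((p,"top"),(s,"scene")):
    W=cloud(q); m=(abs(W[...,2]-.1345)<.004)&(np.hypot(W[...,0]-.552,W[...,1]-.086)<.03); Q=W[m]
    (c,sz,a)=cv2.minAreaRect((Q[:,:2]*1000).astype(np.float32)); h=cv2.minEnclosingCircle((Q[:,:2]*1000).astype(np.float32))
    print(n,c,sz,a,h,Q.mean(0)); w,v=np.linalg.eigh(np.cov(Q[:,:2].T)); print(np.sqrt(w)*1000,v[:,0])
    d=np.linalg.norm(Q[:,:2]*1000-np.array(h[0]),axis=1); an=np.degrees(np.arctan2(Q[:,1]*1000-h[0][1],Q[:,0]*1000-h[0][0]))
    print([(b,round(d[(an>=b)&(an<b+30)].max(),1) if ((an>=b)&(an<b+30)).any() else None) for b in range(-180,180,30)])
E
```

```text
top (553.6213989257812, 86.73668670654297) (21.977405548095703, 17.59032440185547) 1.4728909730911255 ((553.6209716796875, 85.47283935546875), 11.470170021057129) [0.55312949 0.08633391 0.1341022 ]
[4.83893004 6.28949311] [ 0.12669663 -0.99194151]
[(-180, np.float64(11.4)), (-150, np.float64(11.5)), (-120, np.float64(8.6)), (-90, np.float64(7.4)), (-60, np.float64(8.4)), (-30, np.float64(11.4)), (0, np.float64(11.5)), (30, np.float64(10.5)), (60, np.float64(11.0)), (90, np.float64(10.8)), (120, np.float64(10.4)), (150, np.float64(11.5))]
scene (554.9459838867188, 84.20927429199219) (23.546876907348633, 17.294078826904297) 17.429697036743164 ((555.4711303710938, 83.70388793945312), 12.196825981140137) [0.55570858 0.08277603 0.13493144]
[5.28932881 6.77168044] [ 0.17929736 -0.98379493]
[(-180, np.float64(12.2)), (-150, np.float64(12.1)), (-120, np.float64(11.7)), (-90, np.float64(7.7)), (-60, np.float64(9.2)), (-30, np.float64(12.2)), (0, np.float64(11.5)), (30, np.float64(10.5)), (60, np.float64(9.7)), (90, np.float64(8.6)), (120, np.float64(10.1)), (150, np.float64(12.2))]
```

View pics/shaft.png

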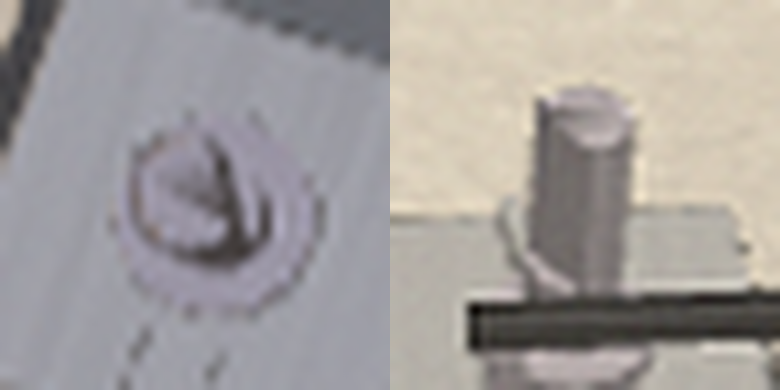

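The top crop shows the flat at the right of the shaft end (chord from about (205,125) to (250,245) in the crop), so it faces about −78° in world. The target is 161°, so turn −121°. I grip with the tool yaw at 102° and finish at −19°.

Request:
play_rows:
  series:
    - [8, 32.7, -5, 2.112, 0.4]
    - [8, 32.7, -5, 2.112, 0.4]
    - [8, 32.7, -5, 2.112, 0.4]
    - [8, 32.7, -5, 2.112, 0.4]
    - [8, 32.7, -5, 2.112, 0.4]
    - [8, 32.7, -5, 2.112, 0.4]
    - [8, 32.7, -5, 2.112, 0.4]
    - [8, 32.7, -5, 2.112, 0.4]
    - [8, 32.7, -5, 2.112, 0.4]
    - [8, 32.7, -5, 2.112, 0.4]
    - [8, 32.7, -5, 2.112, 0.4]
    - [8, 32.7, -5, 2.112, 0.4]

```text
t: 10.65
ee_pos: [0.5557, 0.0903, 0.2343]
orientation: [-0.0, 0.629, 0.778, 0.0]
wrist_force: [0.2, -0.1, 0.8]
gripper_width: 0.0599
```

Request:
play_rows:
  series:
    - [-0.2, -0.27, -5, 0, 0.4]
    - [-0.2, -0.27, -10, 0, 0.4]
    - [-0.2, -0.27, -13.6, 0, 0.4]
    - [-0.2, -0.27, -13.6, 0, 0.4]
    - [-0.2, -0.27, -13.6, 0, -1]
    - [-0.2, -0.27, -13.6, 0, -1]
    - [-0.2, -0.27, -13.6, 0, -1]
    - [-0.2, -0.27, -13.6, 0, -1]
    - [-0.2, -0.27, -13.6, 0, -1]
  newtons: 60

```text
t: 11.78
ee_pos: [0.555, 0.0867, 0.1005]
orientation: [0.002, 0.629, 0.777, 0.001]
wrist_force: [-1.1, -5.4, 5.7]
gripper_width: 0.0177
```

The width reads 17.7 mm (the 10 mm bar read 8.5 mm), so the fingers are on the flat. Turn in two halves, following the 2.5 mm offset round the axis.

Request:
play_rows:
  series:
    - [0.04, 0, 0, -0.176, -1]
    - [0.08, 0, 0, -0.352, -1]
    - [0.13, 0, 0, -0.528, -1]
    - [0.17, -0.03, 0, -0.704, -1]
    - [0.21, -0.05, 0, -0.88, -1]
    - [0.24, -0.08, 0, -1.056, -1]
    - [0.24, -0.08, 0, -1.056, -1]

```text
t: 12.65
ee_pos: [0.5564, 0.0833, 0.1005]
orientation: [0.003, 0.935, 0.354, -0.0]
wrist_force: [-3.5, -13.1, 8.8]
gripper_width: 0.018
```

Request:
play_rows:
  series:
    - [0, -0.15, 0.1, -0.176, -1]
    - [0.02, -0.27, 0.1, -0.352, -1]
    - [0.02, -0.34, 0.1, -0.528, -1]
    - [0.01, -0.4, 0.1, -0.704, -1]
    - [0, -0.46, 0.1, -0.88, -1]
    - [0, -0.5, 0.1, -1.056, -1]
    - [0, -0.5, 0.1, -1.056, -1]
    - [0, -0.5, 0.1, -1.056, -1]

```text
t: 13.65
ee_pos: [0.5541, 0.0804, 0.1005]
orientation: [0.002, 0.986, -0.165, -0.001]
wrist_force: [-7.1, -6.2, 6.6]
gripper_width: 0.0179
```

The shaft is square with the tool at yaw −0.332. From the jaw-axis positions at three angles, the axis is at about (0.5526, 0.0837). Release, lift and move clear to the right for a check.

Request:
play_rows:
  series:
    - [0, -0.5, 0.1, 0, 0.4]
    - [0, -0.5, 0.1, 0, 0.4]
    - [0, -0.5, 0.1, 0, 0.4]
    - [0, -0.5, 5, 0, 0.4]
    - [0, -0.5, 10, 0, 0.4]
    - [0, -0.5, 16, 0, 0.4]
    - [-4, -6.5, 20, 0, 0.6]
    - [-8, -13, 20, -0.2, 0.6]
    - [-12, -22, 20, -0.4, 0.6]
    - [-16, -34, 20, -0.6, 0.6]
    - [-20, -44, 20, -0.8, 0.6]
    - [-20, -46, 20, -1, 0.6]

```text
t: 15.15
ee_pos: [0.399, -0.2546, 0.2991]
orientation: [-0.0, 0.803, -0.595, 0.001]
wrist_force: [1.0, -0.9, 0.1]
gripper_width: 0.0685
```

```bash
cat > m3.py <<'E'
from h import *
from scipy.optimize import minimize
st=monitor.get_state(); print(st["t"],st["ee_pos"],st["orientation"],st["wrist_force"])
p=get_image("top"); s=get_image("scene")
z=lambda i,c,r,h:cv2.resize(cv2.convertScaleAbs(i[r-h:r+h,c-h:c+h],alpha=1.4),(390,390),interpolation=cv2.INTER_LANCZOS4)
cv2.imwrite("pics/c3.png",np.hstack([z(p["pixels"],233,218,24),z(p["pixels"],364,256,20)]))
for q,n in((p,"top"),(s,"scene")):
    for k,h in(("collar_top",.02),("collar_screw",.01),("shaft_end",.135),("shaft_flat",.12)):
        for r in place_of(q,k): 
            w=at_z(q,r["pixel"],h)
            if (np.hypot(w[0]-.465,w[1]+.232)<.05 and 'coll' in k) or (np.hypot(w[0]-.5526,w[1]-.0837)<.04 and 'sh' in k): print(n,k,round(r["confidence"],2),np.round(w,4))
    W=cloud(q); d=np.hypot(W[...,0]-.472,W[...,1]+.232)
    Q=W[(d<.032)&(W[...,2]>.015)&(W[...,2]<.026)][:,:2]
    f=lambda c:np.sum(np.clip(abs(np.hypot(*(Q-c).T)-.019)-.005,0,.006))   # ring 14..24 mm
    b=minimize(f,[.472,-.232],method="Nelder-Mead").x; print(n,"ring fit",len(Q),np.round(b,4),np.round(Q.mean(0),4))
    # screw: dark pixels outside the ring
    V=np.array([[at_z(q,(c,r),.012)[:2] for c in range(170,400)] for r in range(220,285)]) if n=="scene" else np.array([[at_z(q,(c,r),.012)[:2] for c in range(330,400)] for r in range(230,290)])
    g=q["pixels"].max(2)[220:285,170:400] if n=="scene" else q["pixels"].max(2)[230:290,330:400]
    dd=np.hypot(*(V-b).transpose(2,0,1)); m=(dd>.0265)&(dd<.036)&(g<80)&(V[...,0]<b[0])
    if m.any(): c=V[m].mean(0)-b; print("screw",m.sum(),np.round(V[m].mean(0),4),"dir deg",np.degrees(np.arctan2(c[1],c[0])),np.hypot(*c))
    m=(abs(W[...,2]-.1345)<.004)&(np.hypot(W[...,0]-.5526,W[...,1]-.0837)<.02); Q=W[m][:,:2]; w,v=np.linalg.eigh(np.cov(Q.T))
    print("end mean",Q.mean(0),"minor axis deg",np.degrees(np.arctan2(v[1,0],v[0,0])),np.sqrt(w)*1e3)
E
python3 m3.py
```

```text
15.15 [ 0.39898966 -0.25460874  0.29913262] [-2.00062838e-04  8.03493662e-01 -5.95312907e-01  6.62560973e-04] [ 0.97672193 -0.9119522   0.09136527]
top collar_top 0.67 [ 0.4747 -0.2287  0.02  ]
top collar_screw 0.54 [ 0.4306 -0.2374  0.01  ]
top shaft_end 0.57 [0.5513 0.0877 0.135 ]
top shaft_flat 0.41 [0.5445 0.0837 0.12  ]
top ring fit 191 [ 0.4729 -0.2308] [ 0.4728 -0.2308]
screw 11 [ 0.4421 -0.2322] dir deg -177.48224212896392 0.03080240386508964
end mean [0.55508472 0.08432859] minor axis deg 165.4902629332504 [5.13264088 6.1366194 ]
scene collar_screw 0.66 [ 0.4407 -0.2353  0.01  ]
scene shaft_end 0.53 [0.5462 0.0885 0.135 ]
scene shaft_flat 0.53 [0.5499 0.0921 0.12  ]
scene ring fit 190 [ 0.4737 -0.233 ] [ 0.4747 -0.2335]
screw 2 [ 0.4391 -0.2352] dir deg -176.45134049349733 0.034621002116353834
end mean [0.55722561 0.08086363] minor axis deg 168.08575895042785 [5.49553418 6.33671701]
```

View pics/c3.png

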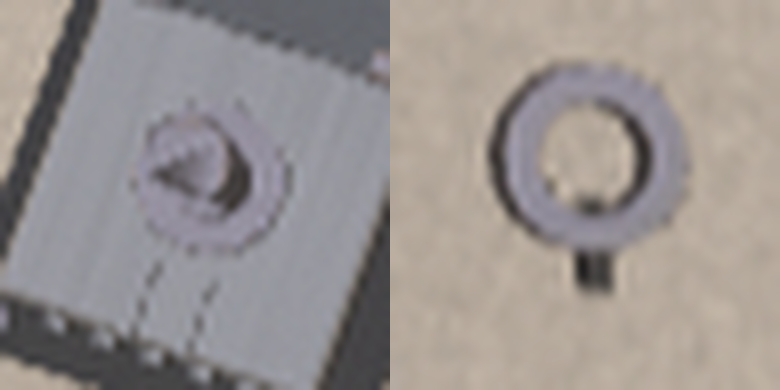

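The flat now faces the trough (lower left in the crop), and the collar is confirmed with its screw at −177°. Go to the collar.

Request:
play_rows:
  series:
    - [7.4, 2.3, -10, -0.24, 0.6]
    - [7.4, 2.3, -16, -0.24, 0.6]
    - [7.4, 2.3, -20, -0.24, 0.6]
    - [7.4, 2.3, -20, -0.24, 0.6]
    - [7.4, 2.3, -20, -0.24, 0.6]

```text
t: 16.27
ee_pos: [0.4729, -0.2283, 0.0966]
orientation: [0.001, 0.729, -0.684, -0.003]
wrist_force: [-0.0, -0.1, -0.4]
gripper_width: 0.0681
```

Request:
play_rows:
  series:
    - [0, -0.35, -4, -0.01, 0.6]
    - [0, -0.35, -7.5, -0.01, 0.6]
    - [0, -0.35, -9.3, -0.01, 0.6]
    - [0, -0.35, -9.4, -0.01, 0.6]

```text
t: 16.77
ee_pos: [0.4743, -0.2336, 0.0054]
orientation: [-0.0, 0.725, -0.689, 0.0]
wrist_force: [-0.3, 0.4, -1.5]
gripper_width: 0.0684
```

Request:
play_rows:
  series:
    - [0, 0, 0, 0, -1]
    - [0, 0, 0, 0, -1]
    - [0, 0, 0, 0, -1]
    - [0, 0, 0, 0, -1]
    - [0, 0, 0, 0, -1]
  newtons: 60

```text
t: 17.4
ee_pos: [0.475, -0.2341, 0.0073]
orientation: [-0.001, 0.725, -0.689, 0.002]
wrist_force: [-1.2, 0.8, 6.8]
gripper_width: 0.0454
```

Request:
play_rows:
  series:
    - [0, 0, 3, 0, -1]
    - [0, 0, 8, 0, -1]
    - [0, 0, 14, 0, -1]
    - [2, 6, 19, -0.1, -1]
    - [4, 12, 19, -0.2, -1]
    - [6, 18, 19, -0.3, -1]
    - [7, 24, 19, -0.38, -1]
    - [7.9, 29, 19, -0.38, -1]
    - [7.9, 31.7, 19, -0.38, -1]
    - [7.9, 31.7, 19, -0.38, -1]

```text
t: 18.65
ee_pos: [0.5527, 0.0855, 0.1958]
orientation: [0.001, -0.583, 0.812, -0.0]
wrist_force: [1.0, -0.7, -1.5]
gripper_width: 0.0457
```

```bash
cat > m4.py <<'E'
from h import *
import sys
st=monitor.get_state(); t=st["ee_pos"]; o=st["orientation"]; print(st["t"],t,"yaw",2*np.arctan2(o[2],o[1]),st["wrist_force"],st["gripper_width"])
s=get_image("scene"); zt=t[2]+.0127
for k,h in(("collar_top",zt),("collar",zt-.02),("collar_screw",zt-.01),("shaft_end",.135)):
    for r in place_of(s,k):
        w=at_z(s,r["pixel"],h)
        if np.hypot(*(w-t)[:2])<.06: print(k,round(r["confidence"],2),np.round(r["pixel"]),np.round(w,4))
o,d=None,None
E=np.array(s["extrinsics"]); c=E[:3,:3].T@(t-E[:3,3]); u=int(s["cx"]-s["fx"]*c[0]/c[2]); v=int(s["cy"]+s["fy"]*c[1]/c[2])
h=40; a=cv2.resize(s["pixels"][v-h:v+h+20,u-h:u+h],None,fx=6,fy=6,interpolation=cv2.INTER_CUBIC); cv2.imwrite(f"pics/{sys.argv[1]}.png",a)
W=cloud(s); xh=np.array([np.cos(-.332),np.sin(-.332)]); yh=np.array([-xh[1],xh[0]])
L=W[...,:2]-t[:2]; X=L@xh; Y=L@yh; Z=W[...,2]-t[2]
m=(abs(Y)<.008)&(Z>-.012)&(Z<.020)&(abs(X)<.04)
print("rear wall x_h rel TCP by z:",[(k,round(1e3*np.percentile(X[m&(abs(Z*1e3-k)<2)],90),1),int((m&(abs(Z*1e3-k)<2)).sum())) for k in range(-8,20,4) if (m&(abs(Z*1e3-k)<2)).any()])
m=(abs(W[...,2]-.128)<.006)&(np.hypot(W[...,0]-.5526,W[...,1]-.0837)<.02); q=W[m][:,:2]-[.5526,.0837]
if m.any(): print("shaft rear x_h",np.percentile(q@xh*1e3,[50,95]))
E
python3 m4.py hov
```

```text
18.65 [0.55267657 0.08552067 0.19583928] yaw 4.387431681862148 [ 0.95335624 -0.70767924 -1.50765239] 0.045671149036369534
collar_top 0.54 [328. 158.] [0.5458 0.0865 0.2085]
collar 0.79 [328. 168.] [0.5531 0.0823 0.1885]
collar_screw 0.58 [328. 152.] [0.5114 0.1022 0.1985]
collar_screw 0.29 [356. 169.] [0.5907 0.1303 0.1985]
shaft_end 0.53 [327. 180.] [0.5337 0.0934 0.135 ]
rear wall x_h rel TCP by z: [(-4, np.float64(20.8), 14), (0, np.float64(21.2), 16), (4, np.float64(21.9), 20), (8, np.float64(22.6), 33), (12, np.float64(20.8), 45), (16, np.float64(20.3), 9)]
shaft rear x_h [11.8108819  14.70381743]
```

View pics/hov.png

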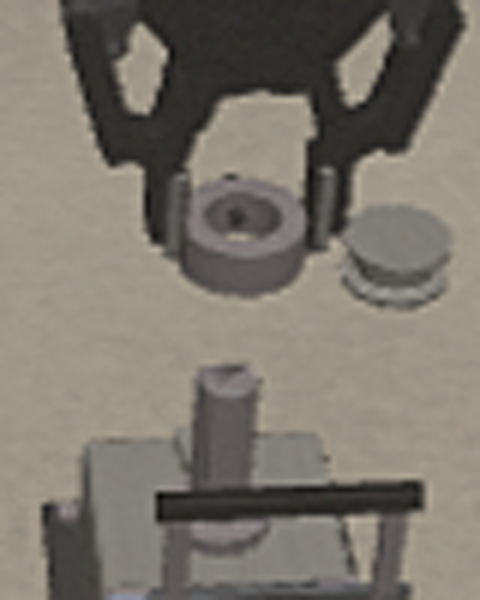

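The collar is held level, screw away from camera towards the trough. I check the lateral alignment of the collar against the shaft in the same image.

```bash
python3 - <<'E'
from h import *
st=monitor.get_state(); t=st["ee_pos"]
s=get_image("scene"); W=cloud(s); xh=np.array([np.cos(-.332),np.sin(-.332)]); yh=np.array([-xh[1],xh[0]])
L=W[...,:2]-[.5526,.0837]; X=L@xh; Y=L@yh; Z=W[...,2]
from scipy.optimize import least_squares
def fit(m,R):
    x,y=X[m],Y[m]; r=least_squares(lambda c:np.hypot(x-c[0],y-c[1])-R,[-.00,0],loss="soft_l1",f_scale=.001); print(m.sum(),np.round(r.x*1e3,2),"rms",1e3*np.sqrt(np.mean(r.fun**2)))
g=(abs(X)<.04)&(abs(Y)<.02)
zt=t[2]+.0127; print("TCP in axis frame",(t[:2]-[.5526,.0837])@xh*1e3,(t[:2]-[.5526,.0837])@yh*1e3)
fit(g&(Z>zt-.017)&(Z<zt-.004)&(X>.008),.024)
fit(g&(Z>.10)&(Z<.130)&(X>-.005)&(X<.02)&(abs(Y)<.015),.012)
m=g&(Z>zt-.004)&(Z<zt+.006); print("top z",np.median(Z[m]),zt,"end z",np.median(Z[(abs(X)<.008)&(abs(Y)<.008)&(abs(Z-.135)<.006)]))
n=np.linalg.lstsq(np.c_[X[m],Y[m],np.ones(m.sum())],Z[m],rcond=None)[0]; print("tilt",n)
E
```

```text
TCP in axis frame 0.5899724327739498 -1.3690296616564632
85 [-2.31 -1.76] rms 1.1839704762566432
103 [ 1.16 -0.35] rms 1.0664665085117573
top z 0.20805757227486643 0.2078705938449873 end z 0.13547483460555
tilt [-0.01824725  0.00846632  0.20790781]
```

Request:
play_rows:
  series:
    - [0.32, 0.03, -2, 0, -1]
    - [0.32, 0.03, -4, 0, -1]
    - [0.32, 0.03, -5, 0, -1]
    - [0.32, 0.03, -5.4, 0, -1]
    - [0.32, 0.03, -5.7, 0, -1]
    - [0.32, 0.03, -5.7, 0, -1]

```text
t: 19.7
ee_pos: [0.5561, 0.0837, 0.1381]
orientation: [0.0, -0.582, 0.813, -0.0]
wrist_force: [0.1, 0.6, -1.4]
gripper_width: 0.0453
```

Request:
play_rows:
  series:
    - [0, 0, -0.2, 0, -1]
    - [0, 0, -0.4, 0, -1]
    - [0, 0, -0.6, 0, -1]
    - [0, 0, -0.8, 0, -1]
    - [0, 0, -0.8, 0, -1]

```text
t: 20.32
ee_pos: [0.5558, 0.0837, 0.1295]
orientation: [-0.0, -0.582, 0.813, 0.0]
wrist_force: [0.2, -0.4, -1.3]
gripper_width: 0.0453
```

Request:
play_rows:
  series:
    - [0, 0, -0.2, 0, -1]
    - [0, 0, -0.4, 0, -1]
    - [0, 0, -0.6, 0, -1]
    - [0, 0, -0.7, 0, -1]
    - [0, 0, -0.7, 0, -1]

```text
t: 20.95
ee_pos: [0.5559, 0.0837, 0.1227]
orientation: [-0.0, -0.582, 0.813, 0.0]
wrist_force: [-0.1, 0.4, -0.6]
gripper_width: 0.0451
```

```bash
cat > m5.py <<'E'
from h import *
import sys
st=monitor.get_state(); t=st["ee_pos"]; print(t,st["wrist_force"],st["wrist_torque"])
s=get_image("scene"); W=cloud(s); xh=np.array([np.cos(-.332),np.sin(-.332)]); yh=np.array([-xh[1],xh[0]])
L=W[...,:2]-[.5535,.0832]; X=L@xh; Y=L@yh; Z=W[...,2]; R=np.hypot(X,Y)
m=(R<.009)&(Z>.12)&(Z<.15); print("shaft end z",m.sum(),np.percentile(Z[m],[25,50,75]))
m=(R>.017)&(R<.023)&(Z>.12)&(Z<.15)&(abs(Y)<.018); print("collar top z",m.sum(),np.percentile(Z[m],[25,50,75,90])); m&=Z>.130
print("plane",np.linalg.lstsq(np.c_[X[m],Y[m],np.ones(m.sum())],Z[m],rcond=None)[0])
E=np.array(s["extrinsics"]); c=E[:3,:3].T@(t-E[:3,3]); u=int(s["cx"]-s["fx"]*c[0]/c[2]); v=int(s["cy"]+s["fy"]*c[1]/c[2])
cv2.imwrite(f"pics/{sys.argv[1]}.png",cv2.resize(s["pixels"][v-35:v+35,u-35:u+35],None,fx=8,fy=8,interpolation=cv2.INTER_CUBIC))
E
python3 m5.py fin1
```

```text
[0.55590046 0.08370043 0.12265744] [-0.05334802  0.35794092 -0.60211823] [ 0.09179205 -0.00205887 -0.03150436]
shaft end z 27 [0.13517969 0.1360312  0.13687558]
collar top z 93 [0.13257758 0.13557306 0.13629016 0.13709743]
plane [-0.02418974  0.01499786  0.1356768 ]
```

View pics/fin1.png

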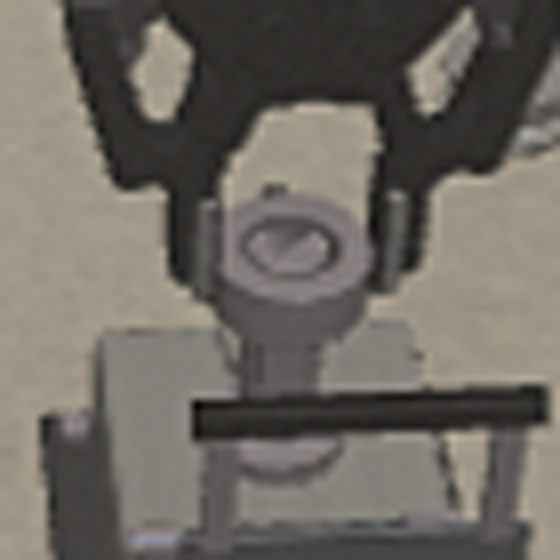

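The image shows the collar around the shaft end, level and flush within about half a millimetre, with the screw at the back at (275,190) towards the trough. The cover is still up. A last 0.3 mm down, settle, and hand in.

Request:
play_rows:
  series:
    - [0, 0, -0.03, 0, -1]
    - [0, 0, -0.03, 0, -1]
    - [0, 0, -0.03, 0, -1]
    - [0, 0, -0.03, 0, -1]

```text
t: 21.5
ee_pos: [0.556, 0.0837, 0.1225]
orientation: [-0.0, -0.582, 0.813, -0.0]
wrist_force: [-0.5, -0.2, -1.5]
gripper_width: 0.0455
```

```bash
python3 m5.py fin2; python3 -c "
from h import *
print(finish_job())"
```

```text
[0.55595361 0.08371789 0.1224764 ] [-0.52301178 -0.21854617 -1.47505896] [-0.01698245 -0.01923324  0.01431844]
shaft end z 28 [0.13529858 0.13594237 0.13660116]
collar top z 92 [0.13204113 0.13522828 0.13611807 0.13663657]
plane [-0.01803926  0.01845061  0.13543653]
the job is handed in; nothing more can be done
None
```

The job is handed in at about 21.5 s: the cover is folded back, the flat faces the trough, and the collar sits flush on the shaft, still held in the fingers.

- **Cover:** carried back by its bar and released. The hood measured upright to within 0.002 rad.
- **Shaft:** gripped on the flat and turned about −121°, ending with the jaws at the housing's measured angle (−0.332 rad). A rough camera estimate afterwards put the flat at 165–168° against the 161° wanted. I trusted the squared grip over that coarse reading and did not re-check it.
- **Collar:** I took the grey one with the screw and lowered it with the screw towards the flat, meeting no contact force. The last depth readings put its top at about 135.4 mm and the shaft end at about 135.9 mm, so flush within about half a millimetre. The depth fit showed about 1° of tilt, which is close to its noise. The wrist force was about 1.5 N, roughly the collar's weight.
- **Everything else:** I did not touch the other things on the table, but I took no final picture of the whole scene to confirm they stayed put.

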